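Put the bat maker's edge tools back in their fitted trays before sanding

ROBOT

A 6-joint arm with a two-finger parallel gripper is mounted at the origin on the work surface. World frame = base frame: x ahead of the robot, y to its left, z up, the work surface at z = 0. Lengths are in mm, angles in degrees, forces in N, time in s.
With the tool pointing down it reaches from about 350 to 850 mm from the base axis. Payload 8.1 kg.
Tool frame: the origin (TCP) lies midway between the tips of the shut fingers; the grasp point (between the pads) lies 19 mm behind it; z points along the fingers, y is the direction in which the jaws open and shut (so a half turn about z gives the same grasp; the last joint's range is limited). The gripper opens to 85 mm and grips with 20 to 120 N. Pads are 22 mm wide; open, the fingers measure 114 mm over their backs; the gripper's body (76 mm by 85 mm) begins 54 mm behind the grasp point. The pads swing forward as they close: fully open they stand 13 mm farther back than shut.
Start: joints at [68.216, 7.471, 85.268, -0, 87.261, -4.893], TCP at [174.307, 574.127, 231.292] pointing down, gripper open.
Joint ranges: [-169.43, 169.43], [-51.17, 129.36], [1.28, 143.12], [-76.62, 256.62], [0, 156.53], [-152.29, 152.29]. Speed limits (degrees/s): [136.94, 136.94, 159.86, 180, 180, 180].

INTERFACE

Orientations are given as [roll, pitch, yaw] about the fixed x, y, z axes, in that order (R = Rz(yaw) Ry(pitch) Rx(roll)).
In Python, from bench import telemetry, snapshot, camera_params, job gives the robot as it stands. The module is installed in compiled form; this text tells all that it offers.
- The arm moves only by the shell command python3 -m jog 'ROWS' [FORCE]. ROWS is JSON, a list that holds one entry, the list of rows, each a list of 7 numbers: the shift along the tool's x, y, z in units of 50 mm (1.0 is 50 mm), then the turn, a rotation vector about the tool's x, y, z in units of 2 pi rad (1.0 is 2 pi rad), then the opening, from 0 (shut) to 1 (fully open). In form: [[[dx, dy, dz, rx, ry, rz, claw], ...]]. A call has 1 to 12 rows; each row shifts and turns the commanded pose from where the row before left it, along the tool's axes as they then stand; what a row does not reach is not made up. A row lasts 1/8 s, in which the tool goes at most 62.5 mm and 10.7 degrees, less where a joint would pass 70% of its speed; a pose out of reach is approached as far as the arm can. A call with a number of a shift or a turn outside -1 to 1 is refused whole. A call with a gripper value outside its range is refused whole. The fingers move at their own pace and stop on an object; FORCE is the grip in N (left out, the last holds). Time passes only in rows, so rows that do not move let the fingers close. It gives the time, the measured TCP pose, the force and the opening at its end, in the units of the state.
- telemetry.sense(): the state, without advancing time (a new reading comes with each control period).
- snapshot(name): name is "scene" or "top" or "wrist"; returns (picture, depth): 480x640x3 uint8, red, green, blue; 480x640 float32, mm along the optical axis (not along the pixel's ray), 0 where there is no reading.
- camera_params(name): a dict with "K" (3x3 intrinsics, pixels), "extrinsics" (4x4, takes a point from camera to world coordinates). Camera axes: x right, y down, z forward; pixel columns grow to the right and rows downward; lengths in mm; the calibration is good to about 2 mm. A picture is of the moment at which its call begins: read the wrist's pose just before it. camera_params takes no time and is no camera call; for the wrist camera it gives the pose at the moment of the call.
- job.hand_in(): hands the job in, once; it reports no verdict.
The state is a dict: "time": time; "joint_pos": joint angles; "qd": joint speeds; "joint_efforts": joint torques, N m; "tool_pos": TCP position; "tcp_rot": TCP orientation; "ft_force": force on the tool from outside, world axes, zero at the start; "wrist_torque": the same for the moment, N m; "finger_gap": finger opening in mm.
Only numpy, scipy, OpenCV 4.12 (cv2) and the standard library are available. Lean on these libraries where they do the work, as an engineer would, in place of code of your own. Each camera call takes 0.05 s, during which the arm holds its last target. There are 200 camera calls.

TASK

Shaping is finished and sanding comes next: clear the four edge tools off the bench - the spokeshave, the block plane, the small bullnose plane and the tiny thumb plane. Set each one down, not dropped, in the open tray fitted to its own length, sole flat on the tray's floor between the walls and lying along the tray (either end first). Leave the sanding block and the willow offcut where they lie.

Things in the scene. Friction and masses are not known exactly. Their poses are not given: they have to be found in the camera images.
- block_plane: block plane lying sole down: dark iron body 152 long x 45 wide, straight parallel cheeks 27 high along the middle 84 mm, bright cap and blade on top (50 high in all), brass knob at one end; 0.5 to 0.9 kg. Origin: middle of the sole's underside. x along its length, y across the 45 mm, z up. Take it across y at the middle
- spokeshave: spokeshave lying sole down: dark iron middle 58 long x 28 wide x 23 high (blade and nuts up to 44 high, within that width), with a straight round wooden handle (18 mm thick, its axis 16 above the sole) to either side, 220 long in all; 0.22 to 0.42 kg. Origin: middle of the sole's underside. x along the handles, y across the 28 mm, z up. Take it across y at the iron middle
- bullnose_plane: small narrow bullnose plane lying sole down: dark iron body 100 long x 28 wide, parallel cheeks 29 high along the middle 44 mm, bright cap on top (47 high in all); 0.3 to 0.55 kg. Origin: middle of the sole's underside. x along its length, y across the 28 mm, z up. Take it across y at the middle
- thumb_plane: tiny brass thumb plane lying sole down: rounded-end brass body 55 long x 24 wide x 18 high, side lugs to 27 high, dark wood wedge on top (42 high in all); 0.12 to 0.22 kg. Origin: middle of the sole's underside. x along its length, y across the 24 mm, z up. Take it across y at the middle
- tray_block: the block plane's fitted tray: shallow open dark-wood tray with a cork-covered floor, inside 172 long x 65 wide, outside 188 x 81; walls 8 thick, 20 high above the bench; floor 6 above the bench; the middle 60 mm of both long walls is cut away to the floor as finger notches. Firm on the bench. Origin: centre of its underside, on the bench. x along its length, y across, z up
- tray_spokeshave: the spokeshave's fitted tray: shallow open dark-wood tray with a cork-covered floor, inside 240 long x 48 wide, outside 256 x 64; walls 8 thick, 20 high above the bench; floor 6 above the bench; the middle 60 mm of both long walls is cut away to the floor as finger notches. Firm on the bench. Origin: centre of its underside, on the bench. x along its length, y across, z up (longest and narrow)
- tray_bullnose: the bullnose plane's fitted tray: shallow open dark-wood tray with a cork-covered floor, inside 120 long x 48 wide, outside 136 x 64; walls 8 thick, 20 high above the bench; floor 6 above the bench; the middle 50 mm of both long walls is cut away to the floor as finger notches. Firm on the bench. Origin: centre of its underside, on the bench. x along its length, y across, z up
- tray_thumb: the thumb plane's fitted tray: shallow open dark-wood tray with a cork-covered floor, inside 75 long x 44 wide, outside 91 x 60; walls 8 thick, 20 high above the bench; floor 6 above the bench; the middle 42 mm of both long walls is cut away to the floor as finger notches. Firm on the bench. Origin: centre of its underside, on the bench. x along its length, y across, z up (the smallest)
- sanding_block: bystander: loose sanding block, cork with a pale wood top, 110 x 60 x 38 high. Origin: centre of its underside
- willow_offcut: bystander: loose pale rectangular willow offcut 85 x 40 x 30 high. Origin: centre of its underside

How it is judged (in metres and radians):
At the end, for the whole second after the job is handed in: Each of the four tools lies in its own tray, sole flat on the floor (height within 3 mm, tilt under 0.08 rad), centre within 14 mm of the tray's centre along and across, long axis within 0.3 rad of the tray's, let go and at rest (x of block_plane in the frame of tray_block between -0.014 and 0.014 m and y of block_plane in the frame of tray_block between -0.014 and 0.014 m and z of block_plane in the frame of tray_block between 0.003 and 0.009 m and angle between each of block_plane, spokeshave, bullnose_plane, thumb_plane's own z axis and vertical below 0.08 rad and angle between the x axis of block_plane and the x axis of tray_block, either way round below 0.3 rad and contact force between each of block_plane, spokeshave, bullnose_plane, thumb_plane and the fingers below 0.1 N and linear speed of each of block_plane, spokeshave, bullnose_plane, thumb_plane below 0.02 m/s and angular speed of each of block_plane, spokeshave, bullnose_plane, thumb_plane below 0.2 rad/s and x of spokeshave in the frame of tray_spokeshave between -0.014 and 0.014 m and y of spokeshave in the frame of tray_spokeshave between -0.014 and 0.014 m and z of spokeshave in the frame of tray_spokeshave between 0.003 and 0.009 m and angle between the x axis of spokeshave and the x axis of tray_spokeshave, either way round below 0.3 rad and x of bullnose_plane in the frame of tray_bullnose between -0.014 and 0.014 m and y of bullnose_plane in the frame of tray_bullnose between -0.014 and 0.014 m and z of bullnose_plane in the frame of tray_bullnose between 0.003 and 0.009 m and angle between the x axis of bullnose_plane and the x axis of tray_bullnose, either way round below 0.3 rad and x of thumb_plane in the frame of tray_thumb between -0.014 and 0.014 m and y of thumb_plane in the frame of tray_thumb between -0.014 and 0.014 m and z of thumb_plane in the frame of tray_thumb between 0.003 and 0.009 m and angle between the x axis of thumb_plane and the x axis of tray_thumb, either way round below 0.3 rad); the robot touches nothing.
It fails at once if an edge tool is dropped: it moves faster than 0.7 m/s while its sole is under 60 mm above the bench ((linear speed of block_plane above 0.7 m/s and height (world z) of block_plane below 0.06 m) or (linear speed of spokeshave above 0.7 m/s and height (world z) of spokeshave below 0.06 m) or (linear speed of bullnose_plane above 0.7 m/s and height (world z) of bullnose_plane below 0.06 m) or (linear speed of thumb_plane above 0.7 m/s and height (world z) of thumb_plane below 0.06 m)).
It fails at once if the sanding block or the willow offcut is moved by more than 30 mm (distance of any of sanding_block, willow_offcut from where it was at the start of the episode above 0.03 m).
It also fails if it takes over 125 s, if anything falls off the work surface, if the arm or the gripper's body presses on something with over 40 N, if the wrist force passes 120 N, or if a joint passes its speed limit or range.

## Working session

There is one attempt and no reset: what is moved stays moved. The work goes in short steps, Python scripts to look and compute and a shell command to move; the robot and the scene stay as the last step left them, time stands still between calls to the robot, and variables do not carry over. Pictures are saved under pics/ and viewed, about 12 in all and at most 16, crops included, and the job is handed in when it is done.

```bash
mkdir -p pics; python3 - <<'E'
from bench import telemetry,snapshot,camera_params
import cv2,numpy as np
print(telemetry.sense())
for n in("scene","top"):
    p,d=snapshot(n);c=camera_params(n)
    cv2.imwrite(f"pics/{n}0.png",p[:,:,::-1]);np.savez(f"{n}0.npz",p=p,d=d,K=c["K"],E=c["extrinsics"])
    print(n,np.round(c["K"],1).tolist(),np.round(c["extrinsics"],3).tolist())
E
```

```text
{'time': 0.0, 'joint_pos': array([ 6.82165153e+01,  7.51569449e+00,  8.53294632e+01, -1.26989509e-04,
        8.72600909e+01, -4.89206508e+00]), 'qd': array([-8.53670712e-02, -2.85136406e-02, -3.62429316e-05,  8.77063982e-02,
        2.87704430e-02,  8.36996378e-02]), 'joint_efforts': array([ 1.31481229e-03, -5.69396746e+01, -5.00565684e+01, -6.89771355e-06,
        1.45342690e-02, -2.47559899e-05]), 'tool_pos': array([174.10289409, 573.61839049, 230.23654062]), 'tcp_rot': array([-1.79895124e+02, -8.84910672e-03,  1.63108578e+02]), 'ft_force': array([0.66749795, 0.41481574, 0.30907277]), 'wrist_torque': array([ 0.01022832, -0.05396422, -0.00207814]), 'finger_gap': 85.39626700766851}
scene [[543.3, 0.0, 314.3], [0.0, 543.3, 232.1], [0.0, 0.0, 1.0]] [[-0.03, 0.67, -0.741, 1306.5], [0.999, 0.033, -0.01, 26.593], [0.018, -0.741, -0.671, 673.791], [0.0, 0.0, 0.0, 1.0]]
top [[581.4, 0.0, 315.2], [0.0, 581.4, 243.0], [0.0, 0.0, 1.0]] [[-0.03, -0.993, 0.113, 465.884], [-0.999, 0.028, -0.019, 9.383], [0.016, -0.113, -0.993, 1176.843], [0.0, 0.0, 0.0, 1.0]]
```

View pics/top0.png

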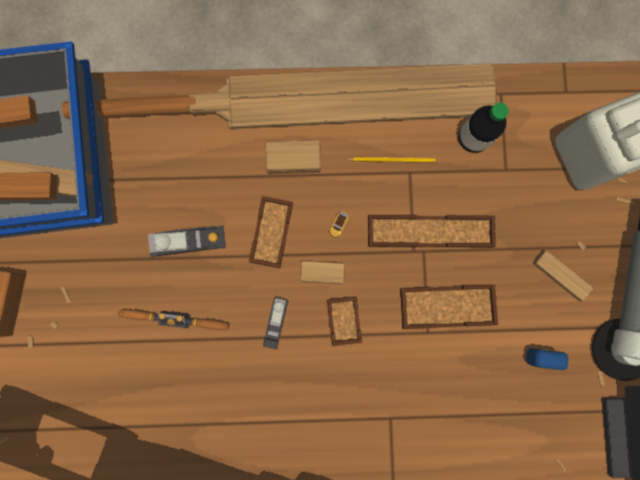

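The top view shows, by pixel: block plane (187,241), spokeshave (174,319), bullnose (276,322) and thumb plane (339,224). The trays are bullnose (271,232), thumb (344,320), spokeshave (431,231) and block (449,306). The bystanders are the willow offcut (323,272) and sanding block (293,156).

```bash
python3 - <<'E'
import cv2,numpy as np
def pts(n):
    z=np.load(n+"0.npz");d=z["d"];v,u=np.mgrid[:480,:640]
    K=z["K"];P=np.stack([(u-K[0,2])/K[0,0]*d,(v-K[1,2])/K[1,1]*d,d,np.ones_like(d)],-1)@z["E"].T
    return P[...,:3],z["p"],d
P,p,d=pts("top")
tab=P[300:400,330:400,2];print("z table pct",np.percentile(P[380:420,150:500,2],[5,50,95]))
box={"block":(140,220,232,262),"spoke":(110,300,238,340),"bull":(258,290,294,354),"thumb":(325,205,353,242),
"tbull":(245,192,297,272),"tthumb":(324,292,366,348),"tspoke":(362,208,502,254),"tblock":(396,280,502,334),"willow":(298,258,348,288),"sand":(260,135,325,178)}
for k,(a,b,c,e) in box.items():
    Q=P[b:e,a:c].reshape(-1,3);ok=d[b:e,a:c].ravel()>0;h=Q[:,2]
    if k[0]=="t" and k!="thumb":
        m=ok&(h>10)&(h<26)
    else: m=ok&(h>(8))
    q=Q[m];r=cv2.minAreaRect(q[:,:2].astype(np.float32))
    (cx,cy),(w,hh),an=r
    if w<hh: w,hh,an=hh,w,an+90
    print(k,"c",np.round([cx,cy],1),"size",np.round([w,hh],1),"ang",round((an+90)%180-90,1),"mean",q[:,:2].mean(0).round(1),"z",np.percentile(q[:,2],[5,50,99]).round(1),m.sum())
    
E
```

```text
z table pct [-4.35774122 -0.66007383  3.14915666]
block c [609.8 243.8] size [146.4  46. ] ang -84.5 mean [607.6 253.5] z [10.2 27.6 51.6] 1378
spoke c [452.7 263.7] size [231.1  27. ] ang 81.1 mean [453.5 269.6] z [16.2 22.6 44.7] 1052
bull c [441.   70.1] size [99.4 28.1] ang -14.8 mean [442.4  69.2] z [11.5 24.4 48.4] 673
thumb c [634.4 -62. ] size [55.  23.6] ang -28.1 mean [632.7 -61.2] z [14.3 24.9 41.5] 296
tbull c [623.   75.4] size [136.5  64.1] ang -12.4 mean [622.5  75.3] z [11.3 19.  24.1] 601
tthumb c [440.  -66.3] size [91.  60.1] ang 4.6 mean [438.8 -66.3] z [11.5 19.1 23.9] 414
tspoke c [ 615.9 -250. ] size [257.   64.7] ang 87.9 mean [ 615.7 -252.1] z [10.8 18.8 24.5] 1134
tblock c [ 462.3 -276.3] size [190.   80.9] ang -89.3 mean [ 462.1 -278.1] z [11.  18.9 24.5] 926
willow c [537.9 -25.4] size [84.8 40.2] ang 85.0 mean [537.3 -25.4] z [25.7 29.3 34.4] 880
sand c [774.6  26.7] size [109.7  61.4] ang -89.9 mean [771.2  26.7] z [21.6 37.2 42.6] 1742
```

```bash
cat > go.py <<'E'
"""python3 go.py x y z yaw : turn (tool z units), then shift in turned tool frame (units), from the measured pose"""
import sys,numpy as np
from scipy.spatial.transform import Rotation as R
from bench import telemetry
s=telemetry.sense();p=s["tool_pos"];r=s["tcp_rot"]
x,y,z,yaw=map(float,sys.argv[1:5])
dy=(yaw-r[2]+90)%180-90
if len(sys.argv)>5: dy=(yaw-r[2]+180)%360-180
M=R.from_euler("xyz",[180,0,r[2]+dy],degrees=True)
d=M.inv().apply(np.array([x,y,z])-p)/50
print("t %.2f pose"%s["time"],p.round(1),r.round(2),"gap %.1f"%s["finger_gap"],"j",s["joint_pos"].round(0),"| rz total %.4f (%.1f deg) shift"%(-dy/360,dy),d.round(3))
E
cat > look.py <<'E'
"""python3 look.py name camera minz x y halfsize : save picture, fit rectangle to points above minz near x,y"""
import sys,cv2,numpy as np
from bench import snapshot,camera_params
n,c=sys.argv[1:3];C=camera_params(c);p,d=snapshot(c)
cv2.imwrite(f"pics/{n}.png",p[:,:,::-1])
K=C["K"];v,u=np.mgrid[:480,:640]
P=(np.stack([(u-K[0,2])/K[0,0]*d,(v-K[1,2])/K[1,1]*d,d,np.ones_like(d)],-1)@np.array(C["extrinsics"]).T)[...,:3]
mz,x,y,h=map(float,sys.argv[3:7])
near=(d>0)&(np.hypot(P[...,0]-x,P[...,1]-y)<h)
print("floor z",np.percentile(P[near][:,2],[5,20,50]).round(1))
m=near&(P[...,2]>mz)&(P[...,2]<70)
m=cv2.morphologyEx(m.astype(np.uint8),cv2.MORPH_OPEN,np.ones((3,3),np.uint8))
k,l,st,_=cv2.connectedComponentsWithStats(m)
for i in range(1,k):
    if st[i,4]<200: continue
    q=P[l==i];(cx,cy),(w,hh),a=cv2.minAreaRect(q[:,:2].astype(np.float32))
    if w<hh:w,hh,a=hh,w,a+90
    print("c",round(cx,1),round(cy,1),"size",round(w,1),round(hh,1),"ang",round((a+90)%180-90,1),"ztop",np.percentile(q[:,2],98).round(1),"px",int(u[l==i].mean()),int(v[l==i].mean()))
E
python3 go.py 608 247 230 95.5
```

```text
t 0.10 pose [174.1 573.7 230.3] [-1.7990e+02 -1.0000e-02  1.6311e+02] gap 85.5 j [68.  8. 85.  0. 87. -5.] | rz total 0.1878 (-67.6 deg) shift [-7.335e+00  8.012e+00  7.000e-03]
```

```bash
python3 -m jog '[[[0,0,0,0,0,0.027,1],[0,0,0,0,0,0.027,1],[0,0,0,0,0,0.027,1],[0,0,0,0,0,0.027,1],[0,0,0,0,0,0.027,1],[0,0,0,0,0,0.027,1],[0,0,0,0,0,0.026,1]]]' 60
python3 -m jog '[[[-0.67,0.73,0,0,0,0,1],[-0.67,0.73,0,0,0,0,1],[-0.67,0.73,0,0,0,0,1],[-0.67,0.73,0,0,0,0,1],[-0.67,0.73,0,0,0,0,1],[-0.67,0.73,0,0,0,0,1],[-0.67,0.73,0,0,0,0,1],[-0.67,0.73,0,0,0,0,1],[-0.67,0.73,0,0,0,0,1],[-0.65,0.72,0,0,0,0,1],[-0.65,0.72,0,0,0,0,1],[0,0,0,0,0,0,1]]]'
python3 go.py 608 247 230 95.5; python3 look.py w1 wrist 8 608 247 110
```

```text
time: 0.98
tool_pos: [174.2, 573.8, 230.7]
tcp_rot: [-180.0, 0.1, 95.1]
ft_force: [-0.1, 0.5, 0.2]
finger_gap: 85.4
time: 2.48
tool_pos: [609.6, 244.2, 230.0]
tcp_rot: [-179.9, 0.1, 95.2]
ft_force: [-0.0, 1.3, -0.5]
finger_gap: 85.5
t 2.48 pose [609.6 244.2 230. ] [-1.7993e+02  6.0000e-02  9.5200e+01] gap 85.5 j [17. 16. 75. -0. 88. 12.] | rz total -0.0008 (0.3 deg) shift [ 0.059 -0.026 -0.   ]
floor z [ -0.9  -0.  258.3]
c 611.3 247.6 size 129.3 45.1 ang -84.4 ztop 50.6 px 325 178
c 617.3 190.6 size 18.2 17.6 ang 5.3 ztop 24.6 px 325 260
```

View pics/w1.png

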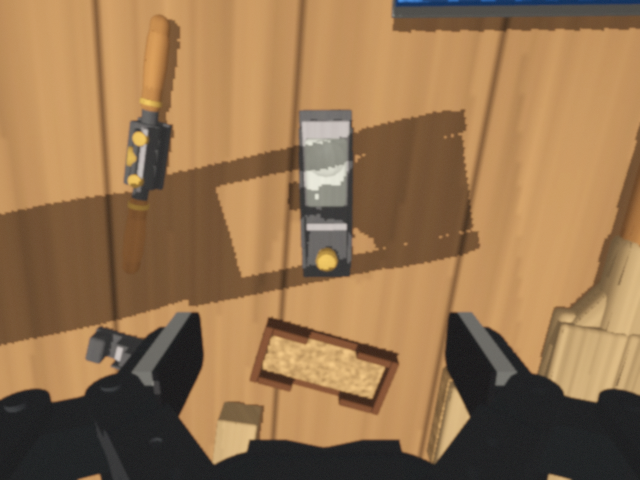

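The wrist view shows the block plane at (327,193), ends at rows 110 and 276, with its low front partly cut off by the 8 mm threshold. I'll measure it again at 4 mm.

```bash
python3 look.py w2 wrist 3.5 610 247 100;python3 look.py w2 wrist 8 455 266 115
```

```text
floor z [-8.000e-01  2.000e-01  2.723e+02]
c 611.7 244.4 size 151.6 45.1 ang -84.3 ztop 50.3 px 326 193
floor z [-1.1 -0.4  0.5]
c 455.8 270.0 size 217.9 26.6 ang 81.5 ztop 43.0 px 148 145
```

```bash
python3 -m jog '[[[0,0.03,0.85,0,0,0,1],[0,0,0.85,0,0,0,1],[0,0,0.85,0,0,0,1],[0,0,0.85,0,0,0,1],[0,0,0.6,0,0,0,1],[0,0,0.3,0,0,0,1],[0,0,0.24,0,0,0,1],[0,0,0,0,0,0,1]]]' 70
python3 go.py 611 244.4 3 95.7
```

```text
time: 3.62
tool_pos: [608.9, 247.6, 4.3]
tcp_rot: [-180.0, 0.0, 95.5]
ft_force: [0.5, -1.0, 0.6]
finger_gap: 85.6
t 3.62 pose [608.9 247.6   4.3] [-179.98    0.     95.46] gap 85.6 j [18. 28. 86.  0. 67. 12.] | rz total -0.0007 (0.2 deg) shift [-0.068  0.035  0.025]
```

```bash
python3 -m jog '[[[-0.065,0.05,0.03,0,0,0,1],[0,0,0,0,0,0,0.6],[0,0,0,0,0,0,0.3],[0,0,0,0,0,0,0.3],[0,0,0,0,0,0,0.3],[0,0,0,0,0,0,0.3],[0,0,0,0,0,0,0.3],[0,0,0,0,0,0,0.3]]]' 70
python3 go.py 611 244.4 3 95.7
python3 -m jog '[[[0,0,-0.1,0,0,0,0.3],[0,0,-0.3,0,0,0,0.3],[0,0,-0.6,0,0,0,0.3],[0,0,-0.8,0,0,0,0.3],[0,0,-0.6,0,0,0,0.3],[0,0,-0.2,0,0,0,0.3],[0,0,0,0,0,0,0.3],[0,0,0,0,0,0,0.3]]]'
python3 go.py 462.3 -276.3 140 90.7
```

```text
time: 4.62
tool_pos: [612.5, 244.4, 3.6]
tcp_rot: [179.9, -0.0, 95.4]
ft_force: [-0.9, -0.3, 6.2]
finger_gap: 43.8
t 4.62 pose [612.5 244.4   3.6] [ 1.7994e+02 -1.0000e-02  9.5430e+01] gap 43.8 j [17. 28. 85. -0. 67. 12.] | rz total -0.0008 (0.3 deg) shift [ 0.003 -0.031  0.012]
time: 5.62
tool_pos: [610.7, 243.9, 130.5]
tcp_rot: [-179.8, 0.0, 95.4]
ft_force: [-0.2, -0.5, -5.6]
finger_gap: 43.8
t 5.62 pose [610.7 243.9 130.5] [-1.7981e+02  4.0000e-02  9.5430e+01] gap 43.8 j [17. 20. 81. -0. 79. 12.] | rz total 0.0131 (-4.7 deg) shift [-10.367  -3.096  -0.189]
```

```bash
python3 -m jog '[[[0,0,0,0,0,0.013,0.3],[-0.5,-0.15,0,0,0,0,0.3],[-0.97,-0.29,0,0,0,0,0.3],[-0.97,-0.29,0,0,0,0,0.3],[-0.97,-0.29,0,0,0,0,0.3],[-0.97,-0.29,0,0,0,0,0.3],[-0.97,-0.29,0,0,0,0,0.3],[-0.97,-0.29,0,0,0,0,0.3],[-0.97,-0.29,0,0,0,0,0.3],[-0.97,-0.29,0,0,0,0,0.3],[-0.97,-0.29,0,0,0,0,0.3],[-0.5,-0.15,0,0,0,0,0.3]]]'
python3 -m jog '[[[-0.4,-0.1,0,0,0,0,0.3],[-0.2,-0.05,0,0,0,0,0.3],[0,0,0,0,0,0,0.3],[0,0,0,0,0,0,0.3]]]'
python3 go.py 462.3 -276.3 130 90.7; python3 look.py w3 wrist 11 462 -276 115
```

```text
time: 7.12
tool_pos: [471.0, -245.9, 131.1]
tcp_rot: [-179.9, -0.1, 90.6]
ft_force: [0.9, 0.2, -6.4]
finger_gap: 43.8
time: 7.62
tool_pos: [466.0, -273.2, 132.6]
tcp_rot: [-180.0, -0.0, 90.8]
ft_force: [-0.1, -0.4, -4.8]
finger_gap: 43.8
t 7.62 pose [ 466.  -273.2  132.6] [-1.7999e+02 -4.0000e-02  9.0800e+01] gap 43.8 j [-36.   2. 101.   0.  76. -37.] | rz total 0.0003 (-0.1 deg) shift [-0.062 -0.075  0.052]
floor z [ -0.7   0.3 164.3]
c 463.7 -190.9 size 81.0 12.2 ang 0.8 ztop 21.3 px 319 93
```

View pics/w3.png

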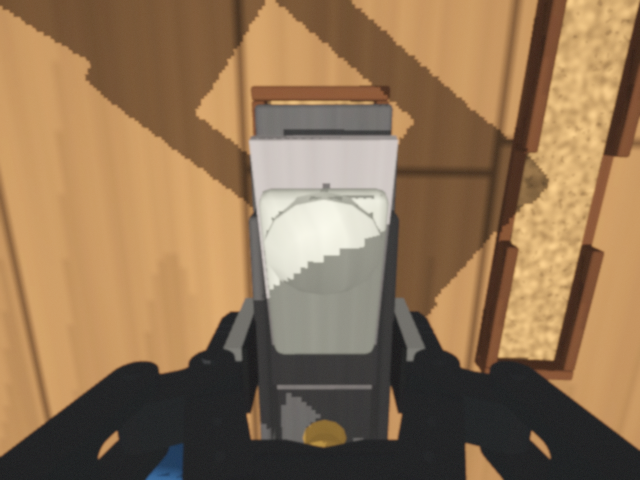

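The tray's near wall is centred at x=463.7, y≈-191, so I put the tray centre at about (464.5,-278). The spokeshave tray is to the right, out of the way. Lowering.

```bash
python3 -m jog '[[[-0.1,-0.03,0.2,0,0,0,0.3],[0,0,0.5,0,0,0,0.3],[0,0,0.6,0,0,0,0.3],[0,0,0.5,0,0,0,0.3],[0,0,0.3,0,0,0,0.3],[0,0,0.15,0,0,0,0.3],[0,0,0,0,0,0,0.3],[0,0,0,0,0,0,0.3]]]'
python3 go.py 464.5 -278 9.6 90.7
```

```text
time: 8.68
tool_pos: [465.1, -279.7, 21.4]
tcp_rot: [179.9, 0.1, 90.8]
ft_force: [-0.7, -0.5, -4.9]
finger_gap: 43.9
t 8.68 pose [ 465.1 -279.7   21.4] [1.7992e+02 7.0000e-02 9.0750e+01] gap 43.9 j [-36.  11. 105.  -0.  64. -37.] | rz total 0.0001 (-0.1 deg) shift [ 0.035 -0.011  0.236]
```

```bash
python3 -m jog '[[[0.035,0,0.1,0,0,0,0.3],[0,0,0.06,0,0,0,0.3],[0,0,0.04,0,0,0,0.3],[0,0,0.02,0,0,0,0.3],[0,0,0,0,0,0,0.3]]]'
python3 -m jog '[[[0,0,0.015,0,0,0,0.3],[0,0,0,0,0,0,0.3]]]'
```

```text
time: 9.3
tool_pos: [464.3, -277.4, 9.6]
tcp_rot: [180.0, -0.0, 90.8]
ft_force: [-1.9, 2.3, -0.0]
finger_gap: 43.5
time: 9.55
tool_pos: [464.3, -277.4, 9.6]
tcp_rot: [-180.0, -0.0, 90.8]
ft_force: [-7.0, 4.5, 8.9]
finger_gap: 43.7
```

```bash
python3 -m jog '[[[0,0,0,0,0,0,0.6],[0,0,0,0,0,0,0.75],[0,0,0,0,0,0,0.85],[0,0,0,0,0,0,0.85],[0,0,-0.3,0,0,0,0.85],[0,0,-0.6,0,0,0,0.85],[0,0,-0.9,0,0,0,0.85],[0,0,-0.9,0,0,0,0.85],[0,0,-0.6,0,0,0,0.85],[0,0,0,0,0,0,0.85]]]'
python3 look.py w4 wrist 11 464 -277 115; python3 go.py 455.8 268 170 81.5
```

```text
time: 10.8
tool_pos: [466.2, -278.8, 178.3]
tcp_rot: [179.7, 0.3, 90.8]
ft_force: [0.8, 0.5, -0.9]
finger_gap: 72.8
floor z [-0.8  0.1 33.5]
c 463.9 -216.3 size 81.2 63.2 ang 0.8 ztop 21.3 px 318 112
c 465.3 -276.9 size 150.8 45.1 ang -89.1 ztop 56.4 px 319 200
c 465.7 -339.9 size 81.1 64.0 ang 0.8 ztop 21.2 px 319 299
t 10.85 pose [ 465.2 -278.1  175.9] [1.7982e+02 1.4000e-01 9.0750e+01] gap 72.5 j [-36.   0.  99.  -0.  81. -37.] | rz total 0.0257 (-9.3 deg) shift [10.774 -1.8    0.117]
```

View pics/w4.png

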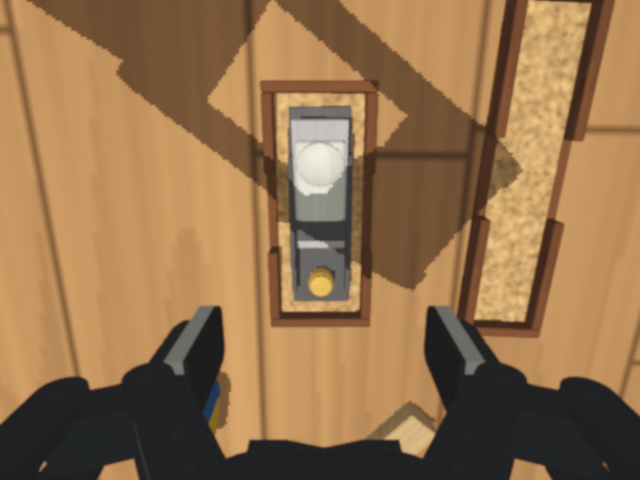

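The block plane is in its tray: (465.3,-276.9) against a tray centre of (464.8,-278.1), top at 56.4, which is right for lying flat. Next the spokeshave.

```bash
python3 -m jog '[[[0,0,0,0,0,0.0257,0.7],[1,-0.17,0,0,0,0,0.7],[1,-0.17,0,0,0,0,0.7],[1,-0.17,0,0,0,0,0.7],[1,-0.17,0,0,0,0,0.7],[1,-0.17,0,0,0,0,0.7],[1,-0.17,0,0,0,0,0.7],[1,-0.17,0,0,0,0,0.7],[1,-0.17,0,0,0,0,0.7],[1,-0.17,0,0,0,0,0.7],[1,-0.17,0,0,0,0,0.7],[0.77,-0.1,0,0,0,0,0.7]]]'
python3 -m jog '[[[0,0,0,0,0,0,0.7],[0,0,0,0,0,0,0.7],[0,0,0,0,0,0,0.7]]]'
python3 look.py w5 wrist 6 455 266 125; python3 look.py w5 wrist 19.5 455 268 40; python3 go.py 455.8 268 170 81.5
```

```text
time: 12.35
tool_pos: [453.6, 270.1, 172.1]
tcp_rot: [-179.9, 0.1, 81.6]
ft_force: [0.5, -0.4, 0.7]
finger_gap: 59.8
time: 12.72
tool_pos: [454.7, 267.4, 173.0]
tcp_rot: [-180.0, 0.0, 81.4]
ft_force: [-0.1, -0.7, 0.5]
finger_gap: 59.7
floor z [-1.  -0.3  1.1]
c 455.3 269.9 size 217.6 26.1 ang 81.3 ztop 43.1 px 322 197
floor z [ -0.3  37.9 235.3]
c 455.3 267.8 size 79.4 25.6 ang 80.7 ztop 43.5 px 322 215
t 12.82 pose [455.  267.5 173.4] [-1.7999e+02  1.0000e-02  8.1420e+01] gap 59.6 j [ 25.  -2. 101.  -0.  81.  33.] | rz total -0.0002 (0.1 deg) shift [0.012 0.014 0.068]
```

View pics/w5.png

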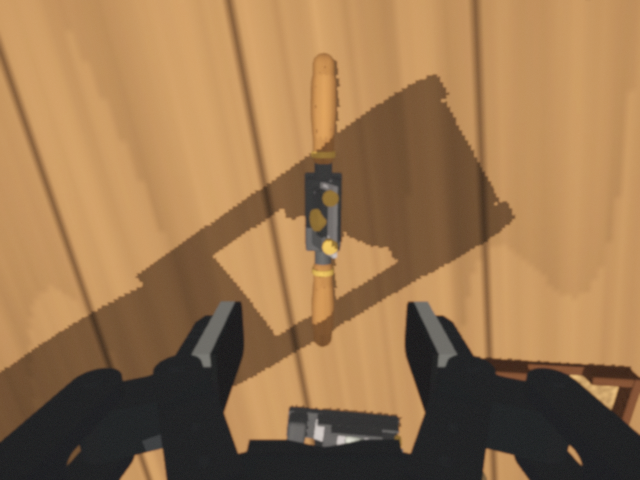

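The spokeshave's full outline is centred at (455.3,269.9), length 218 mm. Descending on it.

```bash
python3 -m jog '[[[0.045,0.01,0.6,0,0,0,0.7],[0,0,0.9,0,0,0,0.7],[0,0,0.8,0,0,0,0.7],[0,0,0.6,0,0,0,0.7],[0,0,0.35,0,0,0,0.7],[0,0,0.16,0,0,0,0.7],[0,0,0,0,0,0,0.7],[0,0,0,0,0,0,0.7]]]' 50
python3 go.py 455.3 269.7 3 81.3
```

```text
time: 13.82
tool_pos: [456.8, 271.1, 4.4]
tcp_rot: [179.9, -0.1, 81.5]
ft_force: [-0.4, -0.9, 1.1]
finger_gap: 59.9
t 13.82 pose [456.8 271.1   4.4] [ 1.7989e+02 -7.0000e-02  8.1500e+01] gap 59.9 j [ 25.  10. 107.  -0.  62.  34.] | rz total 0.0005 (-0.2 deg) shift [-0.032 -0.025  0.028]
```

```bash
python3 -m jog '[[[-0.03,-0.025,0.025,0,0,0,0.5],[0,0,0,0,0,0,0.3],[0,0,0,0,0,0,0.15],[0,0,0,0,0,0,0.15],[0,0,0,0,0,0,0.15],[0,0,0,0,0,0,0.15],[0,0,0,0,0,0,0.15],[0,0,0,0,0,0,0.15]]]' 50
python3 go.py 455.3 269.7 3 81.3
python3 -m jog '[[[0,0,-0.1,0,0,0,0.15],[0,0,-0.3,0,0,0,0.15],[0,0,-0.6,0,0,0,0.15],[0,0,-0.8,0,0,0,0.15],[0,0,-0.6,0,0,0,0.15],[0,0,-0.2,0,0,0,0.15],[0,0,0,0,0,0,0.15],[0,0,0,0,0,0,0.15]]]'
python3 go.py 617.5 -250.5 130 87.9
```

```text
time: 14.82
tool_pos: [454.4, 269.4, 2.5]
tcp_rot: [180.0, -0.0, 81.5]
ft_force: [-3.0, -1.1, 5.5]
finger_gap: 25.9
t 14.82 pose [454.4 269.4   2.5] [ 1.7999e+02 -1.0000e-02  8.1500e+01] gap 25.9 j [ 25.  10. 108.   0.  62.  34.] | rz total 0.0006 (-0.2 deg) shift [ 0.008  0.017 -0.009]
time: 15.82
tool_pos: [453.2, 268.8, 130.0]
tcp_rot: [-179.9, 0.1, 81.5]
ft_force: [0.2, 1.2, -3.6]
finger_gap: 25.3
t 15.82 pose [453.2 268.8 130. ] [-1.7987e+02  9.0000e-02  8.1500e+01] gap 25.3 j [ 25.   0. 103.  -0.  76.  34.] | rz total -0.0178 (6.4 deg) shift [-1.0259e+01  3.6640e+00  1.0000e-03]
```

```bash
python3 -m jog '[[[0,0,0,0,0,-0.018,0.15],[-0.5,0.18,0,0,0,0,0.15],[-0.97,0.35,0,0,0,0,0.15],[-0.97,0.35,0,0,0,0,0.15],[-0.97,0.35,0,0,0,0,0.15],[-0.97,0.35,0,0,0,0,0.15],[-0.97,0.35,0,0,0,0,0.15],[-0.97,0.35,0,0,0,0,0.15],[-0.97,0.35,0,0,0,0,0.15],[-0.97,0.35,0,0,0,0,0.15],[-0.97,0.35,0,0,0,0,0.15],[-0.5,0.18,0,0,0,0,0.15]]]'
python3 -m jog '[[[-0.35,0.12,0,0,0,0,0.15],[-0.15,0.04,0,0,0,0,0.15],[0,0,0,0,0,0,0.15],[0,0,0,0,0,0,0.15],[0,0,0,0,0,0,0.15]]]'
python3 go.py 617.5 -250.5 130 87.9; python3 look.py w6 wrist 11 617 -250 150
```

```text
time: 17.32
tool_pos: [611.7, -225.5, 129.4]
tcp_rot: [-179.8, -0.0, 87.9]
ft_force: [-0.9, 0.2, -4.2]
finger_gap: 25.5
time: 17.95
tool_pos: [619.7, -247.4, 132.0]
tcp_rot: [180.0, -0.0, 88.0]
ft_force: [-0.3, -0.4, -2.7]
finger_gap: 25.5
t 17.95 pose [ 619.7 -247.4  132. ] [179.99  -0.    88.04] gap 25.5 j [-26.  21.  80.   0.  79. -24.] | rz total 0.0004 (-0.1 deg) shift [-0.063 -0.041  0.04 ]
floor z [-0.9 -0.1 13.4]
c 598.2 -172.1 size 97.9 19.6 ang 86.4 ztop 21.3 px 274 94
c 647.6 -173.8 size 98.1 14.2 ang 90.0 ztop 21.3 px 366 99
c 492.8 -215.8 size 63.7 24.8 ang -89.2 ztop 21.2 px 125 180
c 478.1 -264.4 size 125.8 21.4 ang -88.8 ztop 55.7 px 95 251
c 502.3 -322.4 size 30.5 9.0 ang -89.2 ztop 20.9 px 158 339
```

View pics/w6.png

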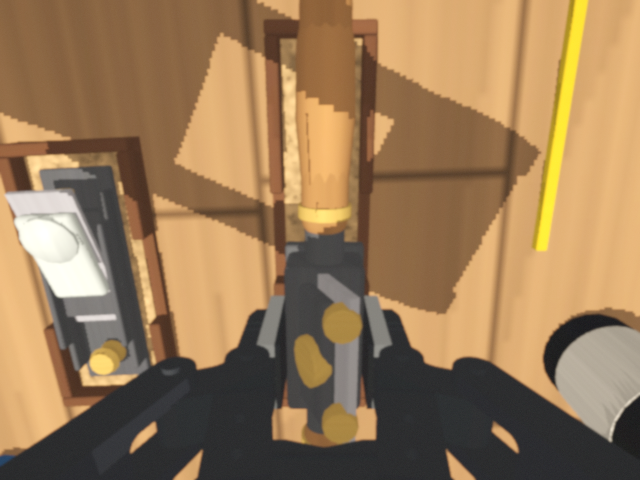

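The near half of the spokeshave tray fits walls at x=598 and 648, with the end at y≈-123.5, so its centre is about (618,-251.3). Lowering.

```bash
python3 -m jog '[[[-0.08,-0.03,0.2,0,0,0,0.15],[0,0,0.5,0,0,0,0.15],[0,0,0.6,0,0,0,0.15],[0,0,0.5,0,0,0,0.15],[0,0,0.3,0,0,0,0.15],[0,0,0.13,0,0,0,0.15],[0,0,0,0,0,0,0.15],[0,0,0,0,0,0,0.15]]]'
python3 go.py 618 -251.5 9 87.9
```

```text
time: 19.0
tool_pos: [618.9, -252.7, 21.7]
tcp_rot: [179.9, 0.1, 88.0]
ft_force: [1.0, -0.5, -2.7]
finger_gap: 25.7
t 19.00 pose [ 618.9 -252.7   21.7] [1.7989e+02 5.0000e-02 8.7980e+01] gap 25.7 j [-27.  28.  83.  -0.  69. -25.] | rz total 0.0002 (-0.1 deg) shift [ 0.024 -0.019  0.254]
```

```bash
python3 -m jog '[[[0.02,0,0.1,0,0,0,0.15],[0,0,0.07,0,0,0,0.15],[0,0,0.04,0,0,0,0.15],[0,0,0.02,0,0,0,0.15],[0,0,0,0,0,0,0.15],[0,0,0,0,0,0,0.15]]]'
python3 -m jog '[[[0,0,0.02,0,0,0,0.15],[0,0,0,0,0,0,0.15]]]'
```

```text
time: 19.75
tool_pos: [618.1, -251.4, 8.9]
tcp_rot: [180.0, 0.0, 88.0]
ft_force: [-0.7, 0.0, -3.8]
finger_gap: 25.5
time: 20.0
tool_pos: [618.2, -251.4, 8.6]
tcp_rot: [180.0, 0.0, 88.0]
ft_force: [-3.9, 1.6, 4.3]
finger_gap: 25.3
```

```bash
python3 -m jog '[[[0,0,0,0,0,0,0.35],[0,0,0,0,0,0,0.5],[0,0,0,0,0,0,0.65],[0,0,0,0,0,0,0.65],[0,0,-0.3,0,0,0,0.65],[0,0,-0.6,0,0,0,0.65],[0,0,-0.9,0,0,0,0.65],[0,0,-0.9,0,0,0,0.65],[0,0,-0.6,0,0,0,0.65],[0,0,0,0,0,0,0.65],[0,0,0,0,0,0,0.65]]]'
python3 look.py w7 wrist 11 617 -250 150; python3 go.py 634.5 -61.5 170 151.9
```

```text
time: 21.38
tool_pos: [617.8, -251.1, 172.6]
tcp_rot: [-180.0, -0.0, 88.0]
ft_force: [-0.1, -0.2, -1.1]
finger_gap: 55.4
floor z [-0.9 -0.1  6.3]
c 621.4 -172.7 size 97.5 64.3 ang 87.9 ztop 21.4 px 323 85
c 619.2 -250.8 size 217.5 27.5 ang 87.2 ztop 49.1 px 324 201
c 492.5 -215.9 size 63.9 25.3 ang -88.7 ztop 21.3 px 153 166
c 477.9 -264.7 size 125.3 21.1 ang -89.2 ztop 55.8 px 127 228
c 615.9 -330.6 size 98.8 64.0 ang 88.1 ztop 21.1 px 323 323
c 502.3 -329.1 size 43.3 8.5 ang -89.3 ztop 21.1 px 181 314
t 21.43 pose [ 617.3 -250.9  171.5] [-1.7989e+02 -5.0000e-02  8.7980e+01] gap 55.5 j [-27.  20.  78.   0.  83. -25.] | rz total -0.1776 (63.9 deg) shift [1.48  3.504 0.03 ]
```

View pics/w7.png

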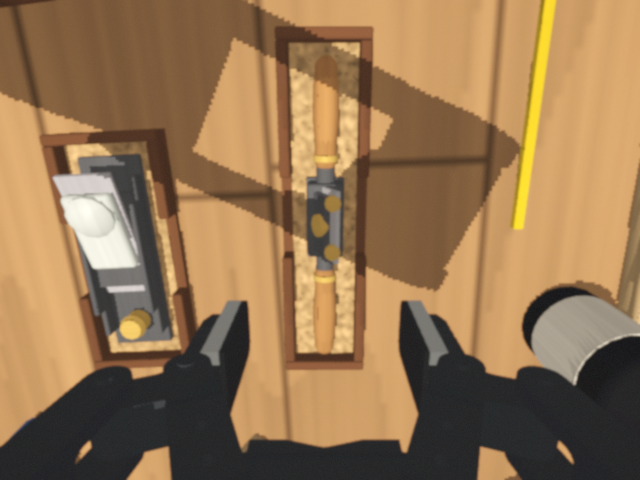

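The spokeshave is at (619.2,-250.8) in its tray centred at (618.6,-251.6), flat. Next the thumb plane.

```bash
python3 -m jog '[[[0,0,0,0,0,-0.0254,0.65],[0,0,0,0,0,-0.0254,0.65],[0,0,0,0,0,-0.0254,0.65],[0,0,0,0,0,-0.0254,0.65],[0,0,0,0,0,-0.0254,0.65],[0,0,0,0,0,-0.0254,0.65],[0,0,0,0,0,-0.0254,0.65],[0.37,0.88,0,0,0,0,0.65],[0.37,0.88,0,0,0,0,0.65],[0.37,0.88,0,0,0,0,0.65],[0.3,0.7,0,0,0,0,0.65],[0.07,0.16,0,0,0,0,0.65]]]'
python3 -m jog '[[[0,0,0,0,0,0,0.65],[0,0,0,0,0,0,0.65],[0,0,0,0,0,0,0.65]]]'
python3 look.py w8 wrist 6 634 -62 50; python3 look.py w8 wrist 8 441 70 70; python3 go.py 634.5 -61.5 170 151.9
```

```text
time: 22.92
tool_pos: [633.9, -59.3, 170.8]
tcp_rot: [-180.0, -0.2, 152.1]
ft_force: [-0.1, -0.4, 0.0]
finger_gap: 55.2
time: 23.3
tool_pos: [634.7, -63.4, 172.6]
tcp_rot: [-180.0, -0.0, 151.9]
ft_force: [-0.1, 0.4, -0.0]
finger_gap: 55.6
floor z [ -0.6   1.4 229.5]
c 634.6 -63.1 size 49.9 23.8 ang -28.2 ztop 40.4 px 324 218
t 23.40 pose [634.8 -63.  172.8] [-179.99   -0.    151.91] gap 55.6 j [-10.  15.  83.  -0.  82. -72.] | rz total 0.0000 (-0.0 deg) shift [0.02  0.024 0.055]Traceback (most recent call last):
  File "look.py", line 10, in <module>
    print("floor z",np.percentile(P[near][:,2],[5,20,50]).round(1))
                    ~~~~~~~~~~~~~^^^^^^^^^^^^^^^^^^^^^^^^
    return _quantile_unchecked(
        a, q, axis, out, overwrite_input, method, keepdims, weights)
    return _ureduce(a,
                    func=_quantile_ureduce_func,
    ...<5 lines>...
                    overwrite_input=overwrite_input,
                    method=method)
    r = func(a, **kwargs)
    result = _quantile(arr,
                       quantiles=q,
    ...<2 lines>...
                       out=out,
                       weights=wgt)
    slices_having_nans = np.isnan(arr[-1, ...])
                                  ~~~^^^^^^^^^
IndexError: index -1 is out of bounds for axis 0 with size 0
```

View pics/w8.png

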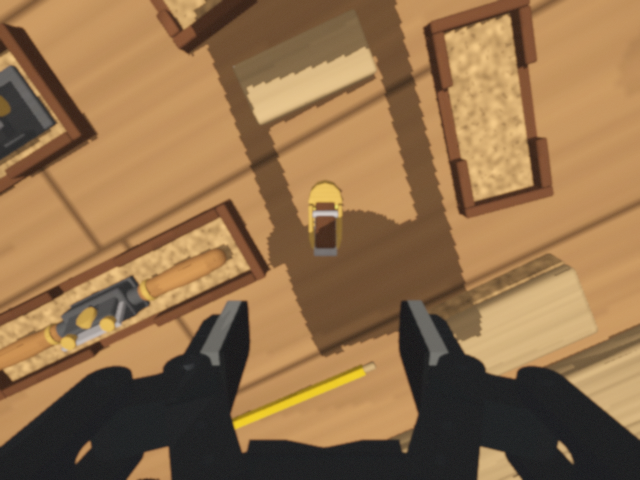

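The thumb plane is at px (325,218), which is (634.6,-63.1), directly under the gripper. The pads clear the tray end.

```bash
python3 -m jog '[[[0,0,0.6,0,0,0,0.6],[0,0,0.9,0,0,0,0.6],[0,0,0.8,0,0,0,0.6],[0,0,0.6,0,0,0,0.6],[0,0,0.35,0,0,0,0.6],[0,0,0.15,0,0,0,0.6],[0,0,0,0,0,0,0.6],[0,0,0,0,0,0,0.6]]]' 40
python3 go.py 634.6 -63 2.5 151.8
```

```text
time: 24.4
tool_pos: [636.1, -62.3, 4.4]
tcp_rot: [180.0, 0.1, 152.0]
ft_force: [0.5, -0.7, 0.1]
finger_gap: 50.9
t 24.40 pose [636.1 -62.3   4.4] [1.7996e+02 1.4000e-01 1.5198e+02] gap 50.9 j [-10.  25.  89.  -0.  66. -72.] | rz total 0.0005 (-0.2 deg) shift [ 0.02  -0.027  0.038]
```

```bash
python3 -m jog '[[[0.01,-0.01,0.03,0,0,0,0.4],[0,0,0,0,0,0,0.25],[0,0,0,0,0,0,0.12],[0,0,0,0,0,0,0.12],[0,0,0,0,0,0,0.12],[0,0,0,0,0,0,0.12],[0,0,0,0,0,0,0.12],[0,0,0,0,0,0,0.12]]]' 40
python3 go.py 634.6 -63 2.5 151.8
python3 -m jog '[[[0,0,-0.1,0,0,0,0.12],[0,0,-0.3,0,0,0,0.12],[0,0,-0.6,0,0,0,0.12],[0,0,-0.8,0,0,0,0.12],[0,0,-0.6,0,0,0,0.12],[0,0,-0.2,0,0,0,0.12],[0,0,0,0,0,0,0.12],[0,0,0,0,0,0,0.12]]]'
python3 go.py 441.5 -66.5 130 184.6
```

```text
time: 25.4
tool_pos: [634.8, -62.3, 2.1]
tcp_rot: [180.0, 0.1, 152.0]
ft_force: [-1.2, -0.1, 4.8]
finger_gap: 23.2
t 25.40 pose [634.8 -62.3   2.1] [1.7998e+02 6.0000e-02 1.5199e+02] gap 23.2 j [-10.  25.  89.   0.  65. -72.] | rz total 0.0005 (-0.2 deg) shift [-0.004 -0.014 -0.009]
time: 26.4
tool_pos: [633.0, -62.0, 129.3]
tcp_rot: [-179.9, -0.2, 152.0]
ft_force: [0.1, -1.2, -1.9]
finger_gap: 23.6
t 26.40 pose [633.  -62.  129.3] [-1.7995e+02 -1.6000e-01  1.5198e+02] gap 23.6 j [-10.  17.  85.   0.  78. -72.] | rz total -0.0906 (32.6 deg) shift [ 3.826  0.218 -0.014]
```

```bash
python3 -m jog '[[[0,0,0,0,0,-0.0226,0.12],[0,0,0,0,0,-0.0226,0.12],[0,0,0,0,0,-0.0226,0.12],[0,0,0,0,0,-0.0226,0.12],[0.4,0.02,0,0,0,0,0.12],[0.9,0.05,0,0,0,0,0.12],[0.9,0.05,0,0,0,0,0.12],[0.9,0.05,0,0,0,0,0.12],[0.5,0.03,0,0,0,0,0.12],[0.25,0.01,0,0,0,0,0.12],[0,0,0,0,0,0,0.12],[0,0,0,0,0,0,0.12]]]'
python3 -m jog '[[[0,0,0,0,0,0,0.12],[0,0,0,0,0,0,0.12]]]'
python3 look.py w9 wrist 11 440 -66 75; python3 go.py 441.5 -66.5 130 184.6
```

```text
time: 27.9
tool_pos: [442.2, -67.0, 131.4]
tcp_rot: [-180.0, 0.0, -175.5]
ft_force: [-0.1, 0.6, -1.7]
finger_gap: 23.1
time: 28.15
tool_pos: [441.8, -66.9, 131.2]
tcp_rot: [180.0, -0.0, -175.5]
ft_force: [-0.2, 0.4, -1.3]
finger_gap: 23.4
floor z [ -0.6   0.8 177.4]
c 409.3 -71.4 size 60.1 24.5 ang -85.4 ztop 21.2 px 322 174
c 475.7 -92.0 size 21.4 8.2 ang 5.0 ztop 21.0 px 284 277
c 471.7 -40.4 size 21.2 8.0 ang 6.4 ztop 21.0 px 362 277
t 28.20 pose [441.7 -66.9 131.2] [ 1.8000e+02 -1.0000e-02 -1.7546e+02] gap 23.5 j [ -15.  -13.  116.    0.   77. -110.] | rz total -0.0002 (0.1 deg) shift [0.004 0.009 0.025]
```

View pics/w9.png

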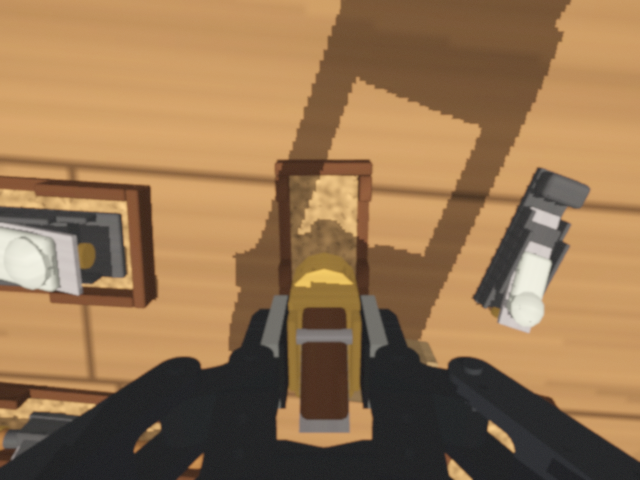

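The thumb tray's walls give a centre of about (442.2,-68.7). The bullnose is at px (530,250).

```bash
python3 -m jog '[[[-0.01,-0.036,0.2,0,0,0,0.12],[0,0,0.5,0,0,0,0.12],[0,0,0.6,0,0,0,0.12],[0,0,0.5,0,0,0,0.12],[0,0,0.3,0,0,0,0.12],[0,0,0.12,0,0,0,0.12],[0,0,0,0,0,0,0.12],[0,0,0,0,0,0,0.12]]]'
python3 go.py 442.2 -68.7 8.3 184.6
```

```text
time: 29.2
tool_pos: [443.0, -69.0, 21.3]
tcp_rot: [-180.0, 0.1, -175.5]
ft_force: [0.0, -0.5, -1.2]
finger_gap: 23.1
t 29.20 pose [443.  -69.   21.3] [-1.7997e+02  9.0000e-02 -1.7547e+02] gap 23.1 j [ -15.   -4.  120.   -0.   64. -110.] | rz total -0.0002 (0.1 deg) shift [0.015 0.006 0.26 ]
```

```bash
python3 -m jog '[[[0,0,0.1,0,0,0,0.12],[0,0,0.07,0,0,0,0.12],[0,0,0.04,0,0,0,0.12],[0,0,0.03,0,0,0,0.12],[0,0,0,0,0,0,0.12],[0,0,0,0,0,0,0.12]]]'
python3 -m jog '[[[0,0,0.02,0,0,0,0.12],[0,0,0,0,0,0,0.12]]]'
```

```text
time: 29.95
tool_pos: [442.1, -68.7, 8.3]
tcp_rot: [-180.0, 0.0, -175.5]
ft_force: [1.1, -0.0, -1.7]
finger_gap: 23.8
time: 30.2
tool_pos: [442.3, -68.8, 8.0]
tcp_rot: [-180.0, -0.0, -175.5]
ft_force: [-4.7, 1.2, 7.8]
finger_gap: 23.2
```

```bash
python3 -m jog '[[[0,0,0,0,0,0,0.3],[0,0,0,0,0,0,0.45],[0,0,0,0,0,0,0.6],[0,0,0,0,0,0,0.6],[0,0,-0.3,0,0,0,0.6],[0,0,-0.6,0,0,0,0.6],[0,0,-0.9,0,0,0,0.6],[0,0,-0.9,0,0,0,0.6],[0,0,-0.6,0,0,0,0.6],[0,0,0,0,0,0,0.6],[0,0,0,0,0,0,0.6]]]'
python3 look.py w10 wrist 11 442 -68 75; python3 look.py w10 wrist 6 441 70 60; python3 go.py 442 69 170 165.2
```

```text
time: 31.58
tool_pos: [441.9, -68.6, 172.2]
tcp_rot: [-180.0, 0.0, -175.5]
ft_force: [-0.2, 0.1, -0.8]
finger_gap: 51.2
floor z [ -0.6   0.9 228.5]
c 409.2 -71.4 size 59.7 24.6 ang -84.6 ztop 21.2 px 325 166
c 442.8 -70.0 size 50.5 23.6 ang 4.4 ztop 46.4 px 323 221
c 475.8 -65.8 size 59.9 25.2 ang -85.5 ztop 21.2 px 325 264
floor z [-1.1 -0.4  0.6]
c 442.9 67.5 size 100.6 29.3 ang -14.7 ztop 46.6 px 507 235
t 31.68 pose [441.2 -68.5 171.1] [ 1.7996e+02 -1.2000e-01 -1.7547e+02] gap 51.4 j [ -15.  -15.  113.    0.   82. -110.] | rz total 0.0537 (-19.3 deg) shift [0.688 2.662 0.022]
```

View pics/w10.png

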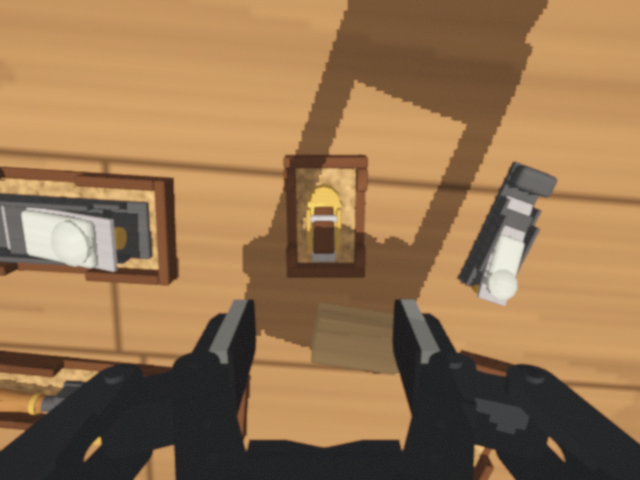

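The thumb plane is at (442.8,-70.0) in its tray centred at (442.5,-68.6), flat. The bullnose is at (442.9,67.5), length 100.6, angle -14.7.

```bash
python3 -m jog '[[[0,0,0,0,0,0.027,0.7],[0,0,0,0,0,0.027,0.7],[0.2,0.8,0,0,0,0,0.7],[0.2,0.8,0,0,0,0,0.7],[0.2,0.75,0,0,0,0,0.7],[0.075,0.29,0,0,0,0,0.7],[0,0,0,0,0,0,0.7],[0,0,0,0,0,0,0.7],[0,0,0,0,0,0,0.7]]]' 60
python3 look.py w11 wrist 6 442 68 60; python3 go.py 442.9 67.5 3 165.3
```

```text
time: 32.8
tool_pos: [443.5, 66.5, 172.2]
tcp_rot: [-180.0, -0.0, 165.0]
ft_force: [-0.3, 0.1, 1.0]
finger_gap: 60.0
floor z [ -0.5  17.5 231.1]
c 441.7 68.2 size 97.5 28.0 ang -14.7 ztop 46.8 px 326 214
t 32.85 pose [443.5  66.6 172.2] [-179.99   -0.    165.01] gap 59.7 j [  2. -15. 113.  -0.  82. -73.] | rz total -0.0008 (0.3 deg) shift [0.016 0.015 3.384]
```

```bash
python3 -m jog '[[[0.03,0.02,0.6,0,0,-0.0008,0.7],[0,0,0.9,0,0,0,0.7],[0,0,0.8,0,0,0,0.7],[0,0,0.6,0,0,0,0.7],[0,0,0.35,0,0,0,0.7],[0,0,0.13,0,0,0,0.7],[0,0,0,0,0,0,0.7],[0,0,0,0,0,0,0.7]]]' 60
python3 go.py 442.4 68 3 165.3
```

```text
time: 33.85
tool_pos: [443.2, 68.8, 4.3]
tcp_rot: [180.0, 0.1, 165.4]
ft_force: [-0.1, -0.7, 0.2]
finger_gap: 59.9
t 33.85 pose [443.2  68.8   4.3] [1.7997e+02 1.0000e-01 1.6536e+02] gap 59.9 j [  2.  -2. 120.  -0.  61. -73.] | rz total 0.0002 (-0.1 deg) shift [ 0.012 -0.019  0.027]
```

```bash
python3 -m jog '[[[0,-0.01,0.02,0,0,0,0.5],[0,0,0,0,0,0,0.3],[0,0,0,0,0,0,0.15],[0,0,0,0,0,0,0.15],[0,0,0,0,0,0,0.15],[0,0,0,0,0,0,0.15],[0,0,0,0,0,0,0.15],[0,0,0,0,0,0,0.15]]]' 60
python3 go.py 442.4 68 3 165.3
python3 -m jog '[[[0,0,-0.1,0,0,0,0.15],[0,0,-0.3,0,0,0,0.15],[0,0,-0.6,0,0,0,0.15],[0,0,-0.8,0,0,0,0.15],[0,0,-0.6,0,0,0,0.15],[0,0,-0.2,0,0,0,0.15],[0,0,0,0,0,0,0.15],[0,0,0,0,0,0,0.15]]]'
python3 go.py 624 75 130 167.6
```

```text
time: 34.85
tool_pos: [442.6, 68.5, 3.0]
tcp_rot: [180.0, 0.1, 165.4]
ft_force: [-2.3, 0.1, 5.1]
finger_gap: 26.8
t 34.85 pose [442.6  68.5   3. ] [1.7999e+02 5.0000e-02 1.6539e+02] gap 26.8 j [  2.  -2. 120.  -0.  61. -73.] | rz total 0.0002 (-0.1 deg) shift [ 0.003 -0.01  -0.   ]
time: 35.85
tool_pos: [441.0, 68.3, 130.7]
tcp_rot: [-180.0, -0.1, 165.4]
ft_force: [0.2, -0.0, -4.4]
finger_gap: 27.2
t 35.85 pose [441.   68.3 130.7] [-1.7995e+02 -1.4000e-01  1.6537e+02] gap 27.2 j [  2. -13. 116.  -0.  77. -73.] | rz total -0.0062 (2.2 deg) shift [-3.546  0.916  0.014]
```

```bash
python3 -m jog '[[[0,0,0,0,0,-0.006,0.15],[-0.4,0.1,0,0,0,0,0.15],[-0.8,0.21,0,0,0,0,0.15],[-0.8,0.21,0,0,0,0,0.15],[-0.8,0.2,0,0,0,0,0.15],[-0.5,0.13,0,0,0,0,0.15],[-0.2,0.05,0,0,0,0,0.15],[0,0,0,0,0,0,0.15],[0,0,0,0,0,0,0.15],[0,0,0,0,0,0,0.15]]]'
python3 look.py w12 wrist 11 624 75 95; python3 go.py 624 75 9 167.6
```

```text
time: 37.1
tool_pos: [622.0, 74.6, 132.3]
tcp_rot: [-180.0, -0.0, 167.5]
ft_force: [0.6, -0.4, -3.8]
finger_gap: 27.0
floor z [ -0.7   0.3 157.9]
c 579.8 83.4 size 64.1 43.1 ang 78.1 ztop 21.2 px 324 151
c 559.1 11.0 size 15.7 7.8 ang -42.2 ztop 31.0 px 197 156
t 37.15 pose [622.2  74.6 132.5] [-180.      0.    167.54] gap 26.9 j [  2.  15.  87.  -0.  78. -75.] | rz total -0.0002 (0.1 deg) shift [-0.034  0.015  2.469]
```

View pics/w12.png

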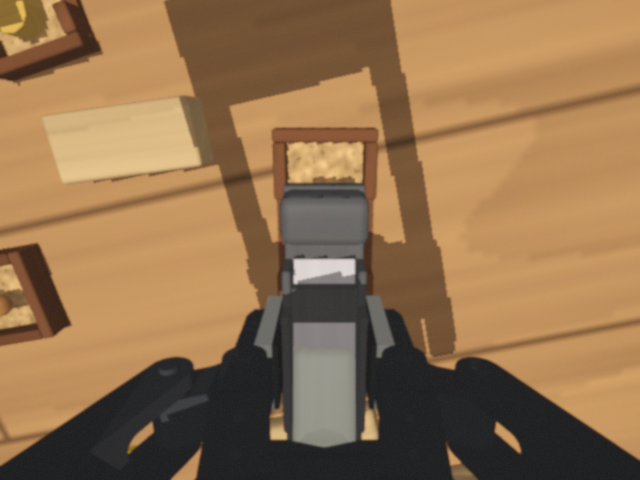

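The bullnose tray's near half gives a centre of about (625,73.7).

```bash
python3 -m jog '[[[-0.05,-0.01,0.2,0,0,-0.001,0.15],[0,0,0.5,0,0,0,0.15],[0,0,0.6,0,0,0,0.15],[0,0,0.5,0,0,0,0.15],[0,0,0.3,0,0,0,0.15],[0,0,0.12,0,0,0,0.15],[0,0,0,0,0,0,0.15],[0,0,0,0,0,0,0.15]]]'
python3 go.py 625 73.8 9 168
```

```text
time: 38.15
tool_pos: [626.1, 73.6, 22.6]
tcp_rot: [180.0, 0.1, 167.9]
ft_force: [0.6, 0.2, -3.2]
finger_gap: 27.4
t 38.15 pose [626.1  73.6  22.6] [1.7997e+02 1.2000e-01 1.6790e+02] gap 27.4 j [  2.  23.  90.   0.  67. -76.] | rz total -0.0003 (0.1 deg) shift [ 0.022 -0.     0.272]
```

```bash
python3 -m jog '[[[0.01,0,0.1,0,0,0,0.15],[0,0,0.07,0,0,0,0.15],[0,0,0.04,0,0,0,0.15],[0,0,0.03,0,0,0,0.15],[0,0,0,0,0,0,0.15],[0,0,0,0,0,0,0.15]]]'
python3 -m jog '[[[0,0,0.02,0,0,0,0.15],[0,0,0,0,0,0,0.15]]]'
```

```text
time: 38.9
tool_pos: [624.6, 73.6, 9.3]
tcp_rot: [180.0, 0.0, 167.9]
ft_force: [-0.3, 0.4, -3.5]
finger_gap: 26.6
time: 39.15
tool_pos: [624.8, 73.7, 9.0]
tcp_rot: [180.0, 0.0, 167.9]
ft_force: [-4.6, -0.1, 4.2]
finger_gap: 26.6
```

```bash
python3 -m jog '[[[0,0,0,0,0,0,0.35],[0,0,0,0,0,0,0.5],[0,0,0,0,0,0,0.65],[0,0,0,0,0,0,0.65],[0,0,-0.3,0,0,0,0.65],[0,0,-0.6,0,0,0,0.65],[0,0,-0.9,0,0,0,0.65],[0,0,-0.9,0,0,0,0.65],[0,0,-0.6,0,0,0,0.65],[0,0,0,0,0,0,0.65],[0,0,0,0,0,0,0.65]]]'
python3 look.py w13 wrist 11 624 74 95; python3 look.py top1 top 8 774 27 60; python3 look.py top2 top 8 538 -25 45
```

```text
time: 40.52
tool_pos: [624.2, 73.6, 173.0]
tcp_rot: [-180.0, -0.0, 167.9]
ft_force: [0.5, -0.2, -0.4]
finger_gap: 55.3
floor z [ -0.8   0.3 207.6]
c 579.7 83.4 size 64.1 42.8 ang 77.8 ztop 21.3 px 325 144
c 558.8 11.0 size 16.4 8.5 ang -47.3 ztop 31.3 px 214 145
c 633.9 71.6 size 118.2 64.1 ang -12.4 ztop 52.5 px 323 234
floor z [-2.1  1.  36.1]
c 774.5 -10.7 size 61.9 35.8 ang 1.9 ztop 42.0 px 311 155
floor z [-2.8  0.1 28.9]
c 537.3 -32.1 size 72.3 40.2 ang 85.5 ztop 34.0 px 325 272
```

View pics/w13.png

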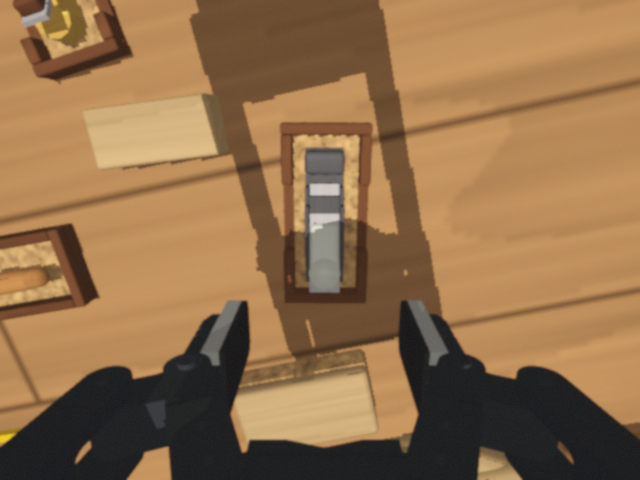

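View pics/top1.png

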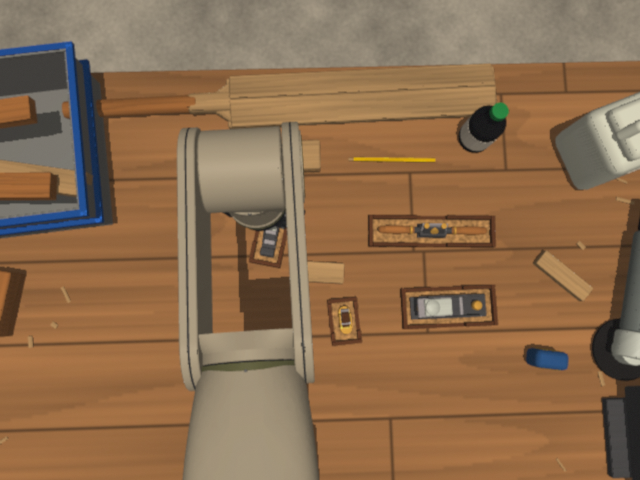

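The bullnose lies in its tray (px 325,220), but its fit merged with the wall. One numeric check above wall height will settle it.

```bash
python3 look.py w14 wrist 24 624 74 70; python3 - <<'E'
import re,subprocess
E
python3 -c "
from bench import telemetry;s=telemetry.sense();print(s['time'],s['ft_force'],abs(s['qd']).max())"
```

```text
floor z [ -0.3  12.3 228.9]
c 584.4 81.2 size 27.7 15.2 ang 77.6 ztop 29.3 px 324 163
c 636.4 70.2 size 71.9 28.0 ang -11.5 ztop 53.2 px 323 250
40.725 [ 0.30034834 -0.18430868  0.13753364] 0.24415904209249947
```

```bash
python3 -c "
from bench import job;print(job.hand_in())"
```

```text
the job is handed in; nothing more can be done
None
```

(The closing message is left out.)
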